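Gather the grinding balls in a covered box and open it on the sloping stand

ROBOT

A 6-joint arm with a two-finger parallel gripper is mounted at the origin on a cart in front of the work surface, level with it; the furniture and walls round the work are solid. World frame = base frame: x ahead of the robot, y to its left, z up, the work surface at z = 0. Lengths are in m, angles in rad, forces in N, time in s.
With the tool pointing down it reaches from about 0.325 to 1 m from the base axis. Payload 5.1 kg.
Tool frame: the origin (TCP) lies on the centre line of the jaws, within the pads' length; the fingertips stand 19 mm ahead of it and the grasp point (between the pads) is the TCP; z points along the fingers, y is the direction in which the jaws open and shut (so a half turn about z gives the same grasp; the last joint's range is limited). The gripper opens to 85 mm and grips with 20 to 120 N. Pads are 22 mm wide; open, the fingers measure 114 mm over their backs; the gripper's body (76 mm by 85 mm) begins 54 mm behind the grasp point. The pads swing forward as they close: fully open they stand 13 mm farther back than shut.
Start: joints at [1.028, 0.124, 1.65, -0, 1.367, -0.083], TCP at [0.288, 0.582, 0.25] pointing down, gripper open.
Joint ranges: [-2.61, 2.61], [-1.02, 2.33], [0.03, 2.71], [-1.35, 4.49], [0.32, 2.68], [-2.91, 2.91]. Speed limits (rad/s): [2.57, 2.57, 3.14, 3.14, 3.14, 3.14].

INTERFACE

Orientations are given as a rotation vector (axis times angle).
In Python, from cell import sensors, imaging, robot gives the robot as it stands. The module is installed in compiled form; this text tells all that it offers.
- The arm moves only by the shell command python3 -m jog 'ROWS' [OPENING]. ROWS is JSON, one flat list of numbers, 6 for each row, row after row: the shift along the tool's x, y, z in m, then the turn, a rotation vector about the tool's x, y, z in rad. In form: [tx, ty, tz, ax, ay, az, tx, ty, tz, ax, ay, az, ...]. A call has exactly 10 rows; each row shifts and turns the pose as measured when the row begins, along the tool's axes as they then stand; what a row does not reach is not made up. A row lasts 1/8 s, in which the tool goes at most 62.5 mm and 10.7 degrees, less where a joint would pass 70% of its speed; a pose out of reach is approached as far as the arm can. A call with a gripper value outside its range is refused whole. OPENING is the closure in counts, from 0 (fully open) to 255 (shut), set as the call begins (- or left out, the last holds). The fingers move at their own pace and stop on an object; the grip force is fixed at half the most. Time passes only in rows, so rows that do not move let the fingers close, or fill a call up. It gives the time, the measured TCP pose, the force and the opening at its end, in the units of the state.
- sensors.get_state(): the state, without advancing time (a new reading comes with each control period).
- imaging.snapshot(name): name is "side" or "top" or "wrist"; returns (picture, depth): 384x512x3 uint8, red, green, blue; 384x512 float32, m along the optical axis (not along the pixel's ray), 0 where there is no reading.
- imaging.camera_info(name): a dict with "intrinsics" (3x3 intrinsics, pixels), "rvec" (rotation vector, rad) and "tvec" (3), from world to camera coordinates, as OpenCV has them. Camera axes: x right, y down, z forward; pixel columns grow to the right and rows downward; lengths in m; the calibration is good to about 2 mm. The wrist camera is an equidistant fisheye: a pixel r from the principal point sees the ray r / f radians off the axis. A picture is of the moment at which its call begins: read the wrist's pose just before it. camera_info takes no time and is no camera call; for the wrist camera it gives the pose at the moment of the call.
- robot.close_job(): hands the job in, once; it reports no verdict.
Trained networks look in the newest picture that a camera, given by its name, has taken for a name from the list of things; names that differ only in an ending like _2 or _b are one class to them, and where a whole thing is asked for, a point or a joint stands for the part that bears it (a point fixed in the world has none). Each returns a list of dicts, best first, with "conf" (0 to 1); they miss things now and then, are a little off and sometimes report something else, mostly with a low value. They report only what shows in the picture. A call takes as long as a camera call. They do not tell look-alikes from the thing itself.
- imaging.boxes_of(thing, camera): "location" ([column, row] in pixels, amid what is visible of it).
- imaging.trace(thing, camera): "region" (384x512 bool, what is visible of it) and "location" ([column, row] in pixels, amid what is visible of it).
- imaging.pinpoint(thing, camera): "location" ([column, row] in pixels: a listed point, or the origin of a listed thing).
The state is a dict: "t": time; "q": joint angles; "joint_vel": joint speeds; "joint_torque": joint torques, N m; "tcp_pos": TCP position; "orientation": TCP orientation; "ft_force": force on the tool from outside, world axes, zero at the start; "moment": the same for the moment, N m; "finger_gap": finger opening in m.
Only numpy, scipy, OpenCV 4.12 (cv2) and the standard library are available. Lean on these libraries where they do the work, as an engineer would, in place of code of your own. Each camera call takes 0.05 s, during which the arm holds its last target. There are 200 camera calls.

TASK

Pick up the covered box by its sides and, holding it clear of the stand, tip it gently with the red end down until all three balls have rolled to the red end, with the loose lid staying on. Then lay the box in the sloping stand, red end down at the blue lip and between the guides, let go of it, and lift the lid off and lay it flat, grip upwards, on the middle of the green mat. The box stays in the stand with the balls at its red end; leave the beaker, the tape roll and the vial where they are.

Things in the scene. Friction and masses are not known exactly. Their poses are not given: they have to be found in the camera images.
- box_mid (a point): Middle (half-way up) of the loose open box, white with its -x end red: outside 170 (x) x 64 (y) x 36 (z) mm, walls and floor 4 mm, about 0.28 kg. x runs along the box away from the red end, z up out of it. Grip it by the middle of its side walls. Its underside is 18 mm below this point.
- lid_grip (a point): Centre of the black bar grip, 60 (x) x 14 (y) x 18 (z) mm, on the loose lid (clear panel with grey edges, 168x61x4 mm, 0.1 kg; axes as the box's). Panel top 9 mm, underside 13 mm, foot of the locating rim (inside the box, 1.5 mm play in y, 2.5 mm in x) 18 mm below this point. The lid lies on the box by weight alone, with this point 31 mm above box_mid.
- ball1_center (a point): Centre of blue ball 1, 20 mm diameter, about 30 g, rolling freely inside the box under the clear lid. Its axes mean nothing.
- ball2_center (a point): Centre of ball 2, the same as ball 1.
- ball3_center (a point): Centre of ball 3, the same as ball 1.
- seat (a point): Middle of the surface of the fixed stand's sloping bed (84 mm wide), 60 mm up. x points up the slope (0.45 rad, low end towards the robot), z square out of it. Blue lip face at x = -85 mm; four blue guides, x -88 to -53 and 57 to 92 mm, 72 mm apart across; all 14 mm high. A box against the lip has box_mid 18 mm out along z, its x along this x; friction holds it on the slope.
- mat_top (a point): Middle of the top face of the fixed green mat for the lid, 200 (x) x 100 (y) x 3 mm, top 3 mm above the bench.
- beaker: Bystander: small beaker, loose, 43 mm wide, 52 mm high; origin at its foot.
- tape_roll: Bystander: white tape roll lying flat, loose, 47 mm wide, 25 mm high; origin at its foot.
- vial: Bystander: small glass vial with a green cap, loose, 22 mm wide, 45 mm high; origin at its foot.
Mind the look-alikes: they are no part of the job. Of the things that look like the part that bears seat, the larger one is meant.

How it is judged:
On the way, in this order (a step that is already met when the one before it is completed fails the run):
1. the box, held clear of the stand, is tipped (at least 14 degrees), all three balls are at its red end and the lid is on (angle between box_mid's own z axis and vertical above 0.25 rad and distance between box_mid and seat above 0.05 m and x of ball1_center in the frame of box_mid between -0.085 and -0.025 m and y of ball1_center in the frame of box_mid between -0.03 and 0.03 m and z of ball1_center in the frame of box_mid between -0.019 and 0.011 m and x of ball2_center in the frame of box_mid between -0.085 and -0.025 m and y of ball2_center in the frame of box_mid between -0.03 and 0.03 m and z of ball2_center in the frame of box_mid between -0.019 and 0.011 m and x of ball3_center in the frame of box_mid between -0.085 and -0.025 m and y of ball3_center in the frame of box_mid between -0.03 and 0.03 m and z of ball3_center in the frame of box_mid between -0.019 and 0.011 m and x of lid_grip in the frame of box_mid between -0.009 and 0.009 m and y of lid_grip in the frame of box_mid between -0.007 and 0.007 m and z of lid_grip in the frame of box_mid between 0.026 and 0.036 m), for 0.2 s.
2. the box lies in the stand, red end at the lip, let go of, with the lid on and the balls at the red end (x of box_mid in the frame of seat between -0.013 and 0.017 m and y of box_mid in the frame of seat between -0.009 and 0.009 m and z of box_mid in the frame of seat between 0.012 and 0.024 m and angle between the z axis of box_mid and the z axis of seat, either way round below 0.08 rad and angle between the x axis of box_mid and the x axis of seat, either way round below 0.12 rad and x of lid_grip in the frame of box_mid between -0.009 and 0.009 m and y of lid_grip in the frame of box_mid between -0.007 and 0.007 m and z of lid_grip in the frame of box_mid between 0.026 and 0.036 m and x of ball1_center in the frame of box_mid between -0.085 and -0.025 m and y of ball1_center in the frame of box_mid between -0.03 and 0.03 m and z of ball1_center in the frame of box_mid between -0.019 and 0.011 m and x of ball2_center in the frame of box_mid between -0.085 and -0.025 m and y of ball2_center in the frame of box_mid between -0.03 and 0.03 m and z of ball2_center in the frame of box_mid between -0.019 and 0.011 m and x of ball3_center in the frame of box_mid between -0.085 and -0.025 m and y of ball3_center in the frame of box_mid between -0.03 and 0.03 m and z of ball3_center in the frame of box_mid between -0.019 and 0.011 m and contact force between the fingers and box below 0.3 N), for 0.2 s.
3. the lid is lifted clear of the box, which stays in the stand (x of box_mid in the frame of seat between -0.013 and 0.017 m and y of box_mid in the frame of seat between -0.009 and 0.009 m and z of box_mid in the frame of seat between 0.012 and 0.024 m and angle between the z axis of box_mid and the z axis of seat, either way round below 0.08 rad and angle between the x axis of box_mid and the x axis of seat, either way round below 0.12 rad and z of lid_grip in the frame of box_mid above 0.05 m), for 0.1 s.
At the end, for the whole second after the job is handed in: Box at rest in the stand, red end at the lip (15 mm along, 9 mm across, flat to 6 mm and 0.08 rad); all three balls in it, centres 25 mm or more from its middle towards the red end; lid at rest flat, grip up, its centre within 30 mm of the mat's middle (x of box_mid in the frame of seat between -0.013 and 0.017 m and y of box_mid in the frame of seat between -0.009 and 0.009 m and z of box_mid in the frame of seat between 0.012 and 0.024 m and angle between the z axis of box_mid and the z axis of seat, either way round below 0.08 rad and angle between the x axis of box_mid and the x axis of seat, either way round below 0.12 rad and x of ball1_center in the frame of box_mid between -0.085 and -0.025 m and y of ball1_center in the frame of box_mid between -0.03 and 0.03 m and z of ball1_center in the frame of box_mid between -0.019 and 0.011 m and x of ball2_center in the frame of box_mid between -0.085 and -0.025 m and y of ball2_center in the frame of box_mid between -0.03 and 0.03 m and z of ball2_center in the frame of box_mid between -0.019 and 0.011 m and x of ball3_center in the frame of box_mid between -0.085 and -0.025 m and y of ball3_center in the frame of box_mid between -0.03 and 0.03 m and z of ball3_center in the frame of box_mid between -0.019 and 0.011 m and horizontal distance between lid_grip and mat_top below 0.03 m and z of lid_grip in the frame of mat_top between 0.013 and 0.023 m and angle between lid_grip's own z axis and vertical below 0.08 rad and linear speed of each of lid, box below 0.02 m/s); the robot touches nothing.
It fails at once if the lid comes off the box before the box lies in the stand (not (z of lid_grip in the frame of box_mid between 0.023 and 0.039 m and x of lid_grip in the frame of box_mid between -0.013 and 0.013 m and y of lid_grip in the frame of box_mid between -0.011 and 0.011 m) and distance between box_mid and seat above 0.035 m).
It fails at once if a bystander (beaker, tape roll, vial) is pushed more than 30 mm (distance of any of beaker, tape_roll, vial from where it was at the start of the episode above 0.03 m).
It also fails if it takes over 64 s, if anything falls off the work surface, if the arm or the gripper's body presses on something with over 40 N, if the wrist force passes 120 N, or if a joint passes its speed limit or range.

## Working session

There is one attempt and no reset: what is moved stays moved. The work goes in short steps, Python scripts to look and compute and a shell command to move; the robot and the scene stay as the last step left them, time stands still between calls to the robot, and variables do not carry over. Pictures are saved under pics/ and viewed, about 8 in all and at most 12, crops included, and the job is handed in when it is done.

```bash
mkdir -p pics
cat > h.py <<'E'
import numpy as np, cv2
from scipy.spatial.transform import Rotation as R
from cell import sensors, imaging, robot
def cam(n):
    c=imaging.camera_info(n); return np.array(c["intrinsics"]),R.from_rotvec(np.ravel(c["rvec"])).as_matrix(),np.ravel(c["tvec"])
def unproj(n,u,v,d):
    K,Rm,t=cam(n); p=np.array([(u-K[0,2])/K[0,0],(v-K[1,2])/K[1,1],1])*d
    return Rm.T@(p-t)
def atz(n,u,v,z):
    K,Rm,t=cam(n); r=Rm.T@np.array([(u-K[0,2])/K[0,0],(v-K[1,2])/K[1,1],1]); o=-Rm.T@t
    return o+r*(z-o[2])/r[2]
def proj(n,P):
    K,Rm,t=cam(n); p=Rm@np.asarray(P)+t; return (K@p/p[2])[:2]
def cloud(n,depth):
    K,Rm,t=cam(n); v,u=np.mgrid[:384,:512]
    p=np.stack([(u-K[0,2])/K[0,0],(v-K[1,2])/K[1,1],np.ones(u.shape)],-1)*depth[...,None]
    return (p-t)@Rm
def save(n,f,crop=None):
    im,d=imaging.snapshot(n); a=im[...,::-1]
    if crop: x0,y0,x1,y1=crop; a=a[y0:y1,x0:x1]
    s=min(800/a.shape[1],600/a.shape[0]); cv2.imwrite(f,cv2.resize(a,None,fx=s,fy=s)); return im,d
E
python3 - <<'E'
from h import *
np.set_printoptions(precision=4,suppress=True)
for n in ["top","side"]:
    im,d=save(n,f"pics/{n}0.png"); np.save(f"/tmp/{n}d.npy",d); np.save(f"/tmp/{n}i.npy",im)
    K,Rm,t=cam(n); print(n,K[0,0],-Rm.T@t, Rm[2])
    for th in ["box_mid","lid_grip","seat","mat_top","ball1_center","beaker","tape_roll","vial"]:
        for r in imaging.pinpoint(th,n)[:4]:
            u,v=r["location"]; dd=d[int(v),int(u)]
            print(th,round(r["conf"],2),np.round([u,v]),unproj(n,u,v,dd) if dd>0 else None)
print(sensors.get_state())
E
```

```text
top 372.3226454649878 [ 0.4842 -0.0277  1.0177] [ 0.1168 -0.004  -0.9931]
box_mid 0.8 [146. 208.] [0.575  0.247  0.0575]
box_mid 0.48 [298. 191.] [ 0.6164 -0.1505  0.0177]
lid_grip 0.79 [144. 208.] [0.5759 0.2548 0.0555]
lid_grip 0.57 [297. 192.] [ 0.6121 -0.1476  0.0174]
seat 0.85 [357. 222.] [ 0.5277 -0.2953  0.0576]
seat 0.72 [364. 132.] [ 0.7678 -0.3331  0.0431]
mat_top 0.79 [248. 219.] [ 0.5444 -0.0133  0.004 ]
beaker 0.62 [297. 187.] [ 0.6265 -0.1487  0.0219]
tape_roll 0.67 [299. 255.] [ 0.4435 -0.1499 -0.0022]
vial 0.39 [201. 193.] [0.6169 0.1112 0.0182]
side 437.8440735908104 [ 0.2123 -0.7788  0.8501] [ 0.343   0.6317 -0.6952]
box_mid 0.72 [201. 144.] [0.5616 0.2281 0.0379]
lid_grip 0.92 [201. 137.] [0.5683 0.2427 0.0532]
seat 0.82 [372. 247.] [ 0.7689 -0.327   0.0408]
seat 0.59 [280. 271.] [ 0.5313 -0.2989  0.0603]
mat_top 0.55 [238. 202.] [ 0.5683 -0.0095  0.0007]
beaker 0.63 [282. 233.] [ 0.615  -0.1699  0.0112]
tape_roll 0.73 [200. 138.] [0.564  0.2433 0.0501]
tape_roll 0.61 [217. 257.] [ 0.434  -0.1707  0.0234]
vial 0.39 [232. 170.] [0.6061 0.1038 0.0153]
vial 0.17 [276. 270.] [ 0.5272 -0.29    0.0573]
{'t': 0.9, 'q': array([ 1.0284,  0.1237,  1.6503, -0.    ,  1.3675, -0.0826]), 'joint_vel': array([ 0.0003, -0.0015,  0.0004, -0.0004, -0.0007, -0.0018]), 'joint_torque': array([  0.0005, -42.359 , -36.5764,  -0.0001,   0.0003,   0.    ]), 'tcp_pos': array([0.2885, 0.5825, 0.2504]), 'orientation': array([0.7159, 3.0589, 0.0001]), 'ft_force': array([0.5825, 0.355 , 0.0118]), 'moment': array([-0.0207, -0.0239,  0.0193]), 'finger_gap': 0.085276420358987}
```

View pics/top0.png

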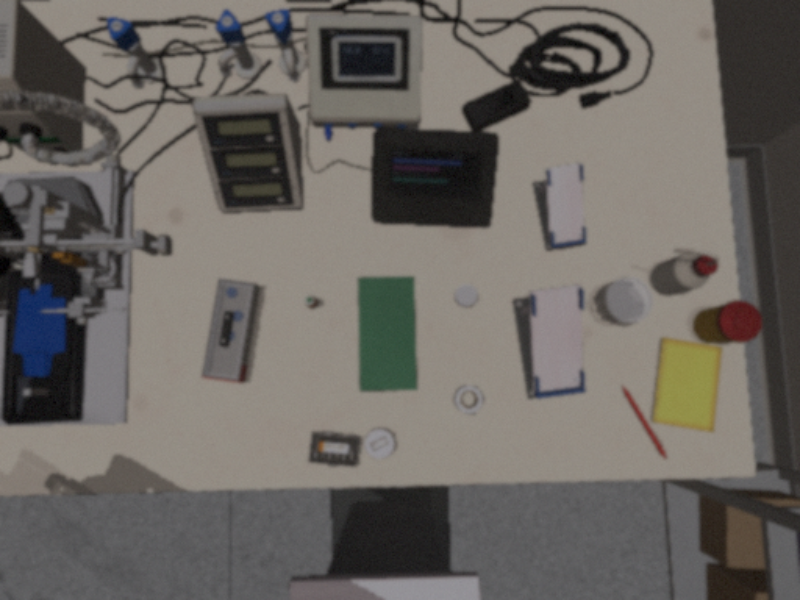

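View pics/side0.png

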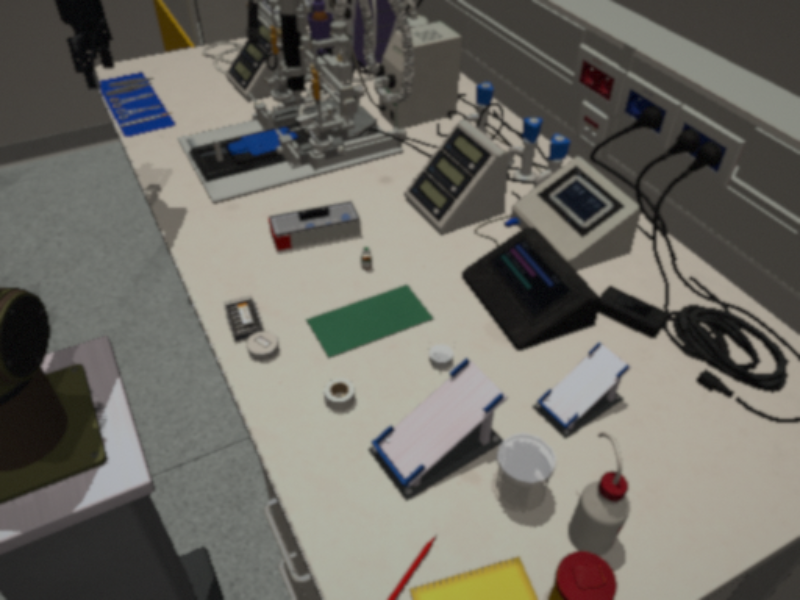

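Run:
```python
from h import *
np.set_printoptions(precision=4,suppress=True)
d=np.load('/tmp/topd.npy'); im=np.load('/tmp/topi.npy').astype(int); P=cloud('top',d)
ok=d>0
hsv=cv2.cvtColor(im.astype(np.uint8),cv2.COLOR_RGB2HSV)
# green mat
def rect(m,name):
    m=cv2.morphologyEx(m.astype(np.uint8),cv2.MORPH_OPEN,np.ones((3,3)))
    n,l,s,c=cv2.connectedComponentsWithStats(m)
    for i in range(1,n):
        if s[i,4]>60:
            p=P[(l==i)]; r=cv2.minAreaRect((p[:,:2]*1000).astype(np.float32))
            print(name,s[i],np.median(p,0),r)
h,s_,v=hsv[...,0],hsv[...,1],hsv[...,2]
rect(ok&(h>40)&(h<85)&(s_>80),'green')
rect(ok&((h<8)|(h>172))&(s_>100),'red')
rect(ok&(h>95)&(h<130)&(s_>100),'blue')
rect(ok&(P[...,2]>0.03)&(abs(P[...,0]-.57)<.15)&(abs(P[...,1]-.25)<.1),'box30')
rect(ok&(P[...,2]>0.047)&(abs(P[...,0]-.57)<.15)&(abs(P[...,1]-.25)<.1),'grip')
rect(ok&(P[...,2]>0.012)&(abs(P[...,0]-.53)<.16)&(P[...,1]<-.2),'stand')
for yy in (-.28,-.30):
  for x in np.arange(.4,.85,.02):
    m=ok&(abs(P[...,1]-yy)<.008)&(abs(P[...,0]-x)<.008)
    print(round(x,2),np.round(np.median(P[m][:,2]),4) if m.sum() else None,end='; ')
```

```text
green [ 231  179   34   69 1826] [ 0.5573 -0.0145  0.0024] ((561.7689819335938, -12.8602294921875), (187.7657928466797, 87.31243133544922), 0.03644413873553276)
red [445 164  13  12 110] [ 0.6424 -0.5057  0.1347] ((643.6844482421875, -507.7415771484375), (28.41899871826172, 26.197843551635742), 37.19889831542969)
red [460 193  28  25 552] [ 0.5589 -0.573   0.098 ] ((592.4013061523438, -888.7250366210938), (61.79629135131836, 693.761474609375), 5.985527515411377)
blue [173   7  12  18 119] [1.055  0.1437 0.1341] ((1061.2220458984375, 143.44305419921875), (22.269367218017578, 36.86904525756836), 43.66017532348633)
blue [ 71  14  16  17 162] [1.0489 0.4018 0.129 ] ((1094.65234375, 414.543212890625), (113.98602294921875, 34.33937454223633), 14.872335433959961)
blue [139  14  15  12 122] [1.0497 0.2303 0.1335] ((1054.056396484375, 230.2953338623047), (35.90873336791992, 17.598363876342773), 85.9842529296875)
blue [   8  181   35   61 1608] [0.5778 0.5747 0.0371] ((579.3822631835938, 574.96484375), (159.916015625, 92.08972930908203), 3.5114946365356445)
box30 [ 79 147  31  17 359] [0.6717 
[... 1090 characters left out ...]
56] ((557.8402709960938, -575.8841552734375), (67.4093017578125, 65.2179946899414), 86.99546813964844)
0.4 -0.0014; 0.42 -0.0014; 0.44 0.0006; 0.46 0.0254; 0.48 0.0345; 0.5 0.0439; 0.52 0.0539; 0.54 0.0635; 0.56 0.0728; 0.58 0.0816; 0.6 0.0915; 0.62 0.0976; 0.64 -0.0007; 0.66 -0.0005; 0.68 -0.0005; 0.7 0.0002; 0.72 0.0001; 0.74 -0.0004; 0.76 -0.0003; 0.78 -0.0001; 0.8 0.0011; 0.82 0.0022; 0.84 -0.0009; 0.4 -0.0014; 0.42 -0.0007; 0.44 -0.0001; 0.46 0.026; 0.48 0.0328; 0.5 0.0423; 0.52 0.0519; 0.54 0.0626; 0.56 0.0713; 0.58 0.0811; 0.6 0.0914; 0.62 0.0978; 0.64 -0.0013; 0.66 0.0; 0.68 -0.0006; 0.7 0.001; 0.72 0.0052; 0.74 0.0081; 0.76 0.0363; 0.78 0.0475; 0.8 0.0551; 0.82 0.0682; 0.84 -0.0011;
```

The top picture shows the box at (232,330) with its red end at the bottom, pointing to the robot. The mat is at (388,333), and the larger stand at (557,340) with its lip at (557,388). The small look-alike stand is at (566,205). The side picture agrees. Next I refine the stand and box fits.

```bash
cat >> h.py <<'E'
def T(pos,Rm): M=np.eye(4); M[:3,:3]=Rm; M[:3,3]=pos; return M
def cur():
    s=sensors.get_state(); return T(s["tcp_pos"],R.from_rotvec(s["orientation"]).as_matrix()),s
def plan(goal,n):
    from scipy.linalg import logm,expm
    C,s=cur(); E=expm(np.real(logm(np.linalg.inv(C)@goal))/n)
    print("t",round(s["t"],2),"gap",round(s["finger_gap"],4),"pos",s["tcp_pos"].round(4)); print("row x%d:"%n,np.r_[E[:3,3],R.from_matrix(E[:3,:3]).as_rotvec()].round(4).tolist())
def tool(x_yaw,pitch):  # box frame with x at yaw, raised by pitch -> tool frame (x=-box x, y=box y)
    B=R.from_euler('z',x_yaw)*R.from_euler('y',-pitch); b=B.as_matrix()
    return np.c_[-b[:,0],b[:,1],-b[:,2]],b
E
python3 - <<'E'
from h import *
np.set_printoptions(precision=4,suppress=True)
for n in ['top','side']:
    d=np.load(f'/tmp/{n}d.npy'); im=np.load(f'/tmp/{n}i.npy'); P=cloud(n,d); hsv=cv2.cvtColor(im,cv2.COLOR_RGB2HSV)
    near=(d>0)&(abs(P[...,0]-.535)<.12)&(abs(P[...,1]+.292)<.08)
    a=.45
    # plane fit
    m=near&(abs(P[...,2]-.0615-(P[...,0]-.534)*np.tan(a))<.006)
    A=np.c_[P[m][:,:2],np.ones(m.sum())]; c=np.linalg.lstsq(A,P[m][:,2],rcond=None)[0]
    print(n,'plane grad',c,'yaw',np.arctan2(c[1],c[0]),'slope',np.arctan(np.hypot(*c[:2])))
    N=np.array([-c[0],-c[1],1]);N/=np.linalg.norm(N)
    r=abs((P-[0,0,c[2]])@N)<.005; m=near&r
    ex=np.cross([0,1,0],N);ex/=np.linalg.norm(ex);ey=np.cross(N,ex)
    O=np.array([.534,-.292,0]);O[2]=c@[O[0],O[1],1]
    q=np.c_[(P[m]-O)@ex,(P[m]-O)@ey]; rr=cv2.minAreaRect((q*1000).astype(np.float32))
    ctr=O+ex*rr[0][0]/1000+ey*rr[0][1]/1000; print('bed rect',rr,'centre',ctr)
    # blue by ray-plane (+7mm)
    h,s,v=cv2.split(hsv); bl=near&(h>100)&(h<130)&(s>70)
    K,Rm,t=cam(n); o=-Rm.T@t; vv,uu=np.nonzero(bl); ray=np.c_[(uu-K[0,2])/K[0,0],(vv-K[1,2])/K[1,1],np.ones(len(uu))]@Rm
    k=(.010-(o-O)@N)/(ray@N); X=o+ray*k[:,None]-O; q=np.c_[X@ex,X@ey]
    rr=cv2.minAreaRect((q*1000).astype(np.float32)); print('blue rect',rr,'n',len(uu),'centre',O+ex*rr[0][0]/1000+ey*rr[0][1]/1000)
    # box
    nb=(d>0)&(abs(P[...,0]-.571)<.12)&(abs(P[...,1]-.254)<.07)
    for lo,hi in [(.03,.075),(.047,.075)]:
        p=P[nb&(P[...,2]>lo)&(P[...,2]<hi)]; print('box',lo,cv2.minAreaRect((p[:,:2]*1000).astype(np.float32)),p.mean(0))
    g=(h>40)&(h<85)&(s>80)&(abs(P[...,1]+.013)<.08)&(d>0); vv,uu=np.nonzero(g)
    print('mat',cv2.minAreaRect(np.array([atz(n,u_,v_,.003)[:2]*1000 for u_,v_ in zip(uu,vv)],np.float32)))
tx,b=tool(-.158,0)
plan(T([.30,.33,.25],tx),10)
E
```

```text
top plane grad [ 0.4842  0.0354 -0.1886] yaw 0.07308051353716946 slope 0.4519373061367609
bed rect ((-18.018341064453125, -4.004425048828125), (152.30624389648438, 232.22479248046875), 89.16398620605469) centre [ 0.5178 -0.296   0.0516]
blue rect ((-3.9702835083007812, -0.18379974365234375), (172.05825805664062, 76.87232971191406), 5.14342737197876) n 72 centre [ 0.5304 -0.2922  0.0579]
box 0.03 ((570.9583740234375, 255.18960571289062), (64.97615814208984, 170.9423065185547), 80.88137817382812) [0.5696 0.2538 0.0409]
box 0.047 ((571.5327758789062, 254.66793823242188), (14.396309852600098, 58.9556770324707), 80.62896728515625) [0.5711 0.254  0.0564]
mat ((652.6270751953125, -22.317153930664062), (104.72063446044922, 378.94732666015625), 84.0046615600586)
side plane grad [ 0.4886  0.0375 -0.1889] yaw 0.07655454999714625 slope 0.4556597988280048
bed rect ((-19.400115966796875, -1.10968017578125), (157.76712036132812, 229.25961303710938), 89.95326232910156) centre [ 0.5166 -0.2931  0.0525]
blue rect ((-2.6082534790039062, -5.002201080322266), (183.12403869628906, 85.12940979003906), 5.729700565338135) n 292 centre [ 0.5317 -0.297   0.0597]
box 0.03 ((568.7254028320312, 252.01368713378906), (71.12147521972656, 171.07032775878906), 81.18417358398438) [0.5648 0.245  0.0406]
box 0.047 ((568.7996826171875, 251.41717529296875), (20.753440856933594, 59.28559112548828), 81.34626007080078) [0.5671 0.2487 0.0543]Traceback (most recent call last):
  File "<stdin>", line 27, in <module>
  File "h.py", line 10, in atz
    K,Rm,t=cam(n); r=Rm.T@np.array([(u-K[0,2])/K[0,0],(v-K[1,2])/K[1,1],1]); o=-Rm.T@t
           ~~~^^^
  File "h.py", line 5, in cam
    c=imaging.camera_info(n); return np.array(c["intrinsics"]),R.from_rotvec(np.ravel(c["rvec"])).as_matrix(),np.ravel(c["tvec"])
ValueError: time passes only in moves, steps and waits
```

```bash
sed -i 's/^def cam(n):/import functools\n@functools.lru_cache\ndef cam(n):/' h.py
python3 - <<'E'
from h import *
n='top'
for n in ['top','side']:
    im=np.load(f'/tmp/{n}i.npy'); d=np.load(f'/tmp/{n}d.npy'); P=cloud(n,d); h,s,v=cv2.split(cv2.cvtColor(im,cv2.COLOR_RGB2HSV))
    g=(h>40)&(h<85)&(s>80)&(abs(P[...,1]+.013)<.09)&(abs(P[...,0]-.56)<.13)&(d>0); vv,uu=np.nonzero(g)
    print('mat',cv2.minAreaRect(np.array([atz(n,u_,v_,.003)[:2]*1000 for u_,v_ in zip(uu,vv)],np.float32)))
tx,b=tool(-.158,0)
plan(T([.30,.33,.25],tx),10)
E
```

```text
mat ((560.7205810546875, -12.981464385986328), (89.8176498413086, 188.91836547851562), 88.96730041503906)
mat ((560.3568115234375, -15.667007446289062), (93.09123229980469, 193.79359436035156), 89.8904800415039)
t 0.9 gap 0.0853 pos [0.2885 0.5825 0.2504]
row x10: [-0.0092, -0.0237, 0.0, 0.0, 0.0, -0.0302]
```

```bash
python3 -m jog '[-0.009,-0.024,0,0,0,-0.03, -0.009,-0.024,0,0,0,-0.03, -0.009,-0.024,0,0,0,-0.03, -0.009,-0.024,0,0,0,-0.03, -0.009,-0.024,0,0,0,-0.03, -0.009,-0.024,0,0,0,-0.03, -0.009,-0.024,0,0,0,-0.03, -0.009,-0.024,0,0,0,-0.03, -0.009,-0.024,0,0,0,-0.03, -0.009,-0.024,0,0,0,-0.03]' 0
python3 - <<'E'
from h import *
tx,b=tool(-.158,0)
plan(T([.57,.2535,.22],tx),10)
E
```

```text
t: 2.15
tcp_pos: [0.2981, 0.321, 0.251]
orientation: [0.23, 3.131, 0.003]
ft_force: [0.9, 0.3, 0.1]
finger_gap: 0.0854
t 2.15 gap 0.0854 pos [0.2981 0.321  0.251 ]
row x10: [-0.0279, -0.0026, 0.0031, 0.0002, 0.0002, 0.0011]
```

```bash
python3 -m jog '[-0.028,-0.003,0.003,0,0,0.001, -0.028,-0.003,0.003,0,0,0.001, -0.028,-0.003,0.003,0,0,0.001, -0.028,-0.003,0.003,0,0,0.001, -0.028,-0.003,0.003,0,0,0.001, -0.028,-0.003,0.003,0,0,0.001, -0.028,-0.003,0.003,0,0,0.001, -0.028,-0.003,0.003,0,0,0.001, -0.028,-0.003,0.003,0,0,0.001, -0.02,-0.001,0.003,0,0,0.001]' 0
python3 - <<'E'
from h import *
s0=sensors.get_state()
im,d=save("wrist","pics/w1.png")
c=imaging.camera_info("wrist"); K=np.array(c["intrinsics"]); Rm=R.from_rotvec(np.ravel(c["rvec"])).as_matrix(); t=np.ravel(c["tvec"])
print(K[0],-Rm.T@t,Rm[2])
def ray(u,v):
    x=(u-K[0,2])/K[0,0]; y=(v-K[1,2])/K[1,1]; r=np.hypot(x,y); return Rm.T@np.array([np.sin(r)*x/r,np.sin(r)*y/r,np.cos(r)])
o=-Rm.T@t
for th,z in [("box_mid",.018),("lid_grip",.049),("ball1_center",.014)]:
    for r in imaging.pinpoint(th,"wrist")[:3]:
        u,v=r["location"]; k=ray(u,v); print(th,round(r["conf"],2),(u,v),(o+k*(z-o[2])/k[2]).round(4))
tx,b=tool(-.158,0)
plan(T([.57,.2535,.12],tx),10)
E
```

```text
t: 3.4
tcp_pos: [0.5711, 0.2485, 0.2236]
orientation: [0.247, 3.125, 0.01]
ft_force: [-0.2, 0.6, -0.0]
finger_gap: 0.0852
[297.31863964   0.         255.51891307] [0.50775794 0.25759772 0.34635445] [ 0.2693029  -0.03665986 -0.96235752]
box_mid 0.63 (158.1, 216.8) [0.6143 0.1221 0.018 ]
lid_grip 0.8 (259.7, 176.0) [0.5768 0.2529 0.049 ]
t 3.6 gap 0.0854 pos [0.5697 0.2489 0.2234]
row x10: [0.0001, 0.0004, 0.0103, 0.0006, 0.0005, 0.0001]
```

View pics/w1.png

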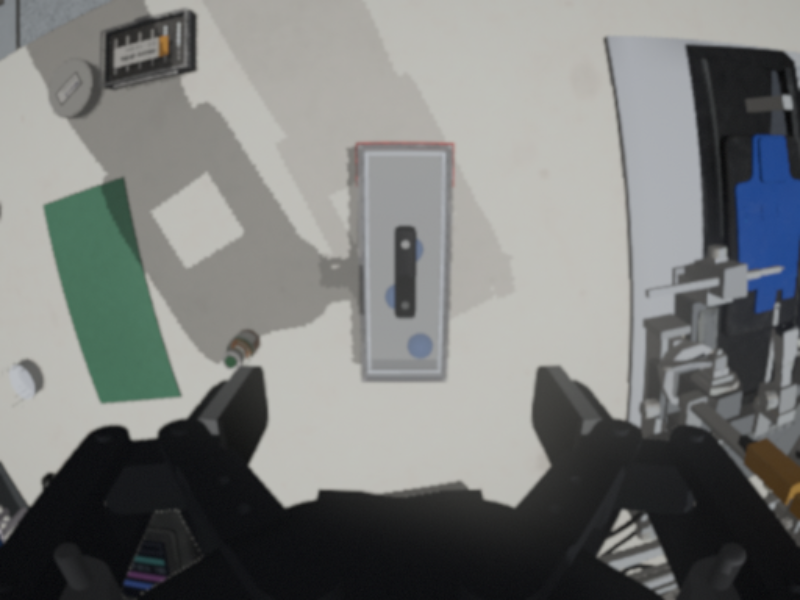

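The wrist picture shows the box square between the open fingers: corners (357,143) to (445,380), lid grip (405,270), balls near (392,295), (415,250) and (420,345). I'm going down.

```bash
python3 -m jog '[-0.001,0.001,0.015,0.001,0,0, 0,0.001,0.015,0.001,0.001,0, 0,0.001,0.015,0.001,0.001,0, 0,0.001,0.015,0.001,0.001,0, 0,0,0.015,0.001,0.001,0, 0,0,0.015,0.001,0,0, 0,0,0.015,0,0,0, 0,0,0.015,0,0,0, 0,0,0.013,0,0,0, 0,0,0.01,0,0,0]' 0
python3 - <<'E'
from h import *
tx,b=tool(-.158,0)
plan(T([.571,.2535,.027],tx),6)
c=imaging.camera_info("wrist"); print(cur()[0].round(4))
E
```

```text
t: 4.85
tcp_pos: [0.5692, 0.2541, 0.0701]
orientation: [-0.244, -3.132, 0.001]
ft_force: [-0.1, 0.5, -0.0]
finger_gap: 0.0854
t 4.85 gap 0.0854 pos [0.5692 0.2541 0.0701]
row x6: [-0.0003, -0.0001, 0.0072, -0.0001, -0.0, 0.0004]
[[-9.879e-01  1.548e-01 -2.000e-04  5.692e-01]
 [ 1.548e-01  9.879e-01 -4.000e-04  2.541e-01]
 [ 2.000e-04 -4.000e-04 -1.000e+00  7.010e-02]
 [ 0.000e+00  0.000e+00  0.000e+00  1.000e+00]]
```

```bash
python3 -m jog '[-0.001,0,0.008,0,0,0, -0.001,0,0.008,0,0,0, 0,0,0.008,0,0,0, 0,0,0.008,0,0,0, 0,0,0.006,0,0,0, 0,0,0.004,0,0,0, 0,0,0.001,0,0,0, 0,0,0,0,0,0, 0,0,0,0,0,0, 0,0,0,0,0,0]' 0
python3 -m jog '[0,0,0,0,0,0, 0,0,0,0,0,0, 0,0,0,0,0,0, 0,0,0,0,0,0, 0,0,0,0,0,0, 0,0,0,0,0,0, 0,0,0,0,0,0, 0,0,0,0,0,0, 0,0,0,0,0,0, 0,0,0,0,0,0]' 255
```

```text
t: 6.1
tcp_pos: [0.5722, 0.2541, 0.0249]
orientation: [0.244, 3.131, 0.001]
ft_force: [0.1, 0.3, 0.8]
finger_gap: 0.0851
t: 7.35
tcp_pos: [0.5727, 0.2541, 0.0257]
orientation: [0.244, 3.129, 0.001]
ft_force: [0.1, 0.2, 0.4]
finger_gap: 0.0629
```

```bash
python3 -m jog '[0,0,-0.005,0,0,0, 0,0,-0.01,0,0,0, 0,0,-0.015,0,0,0, 0,0,-0.02,0,0,0, 0,0,-0.02,0,0,0, 0,0,-0.02,0,0,0, 0,0,-0.02,0,0,0, 0,0,-0.02,0,0,0, 0,0,-0.01,0,0,0, 0,0,-0.005,0,0,0]'
python3 - <<'E'
from h import *
save("side","pics/s1.png",(120,60,300,195))
E
```

```text
t: 8.6
tcp_pos: [0.5707, 0.2537, 0.1793]
orientation: [-0.244, -3.132, 0.0]
ft_force: [0.1, -0.1, -5.4]
finger_gap: 0.0632
```

View pics/s1.png

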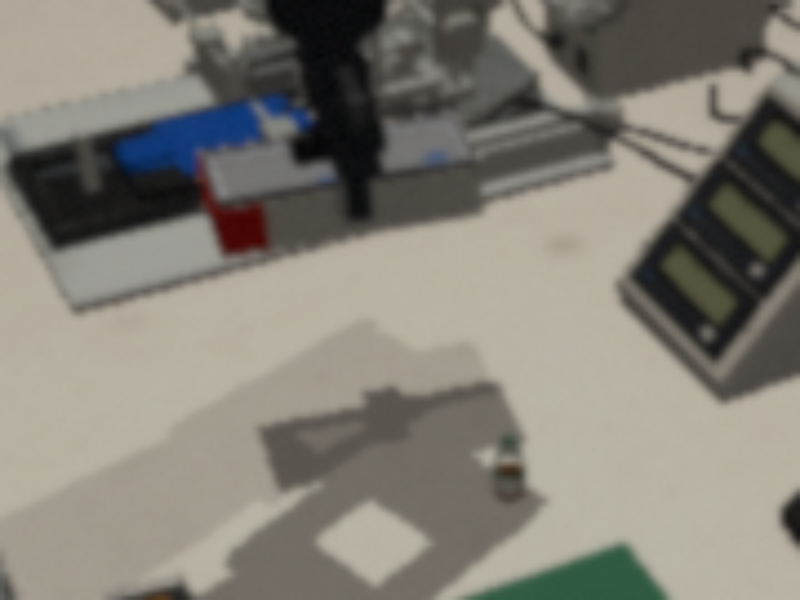

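```bash
python3 -m jog '[0,0,0,0,-0.01,0, 0,0,0,0,-0.015,0, 0,0,0,0,-0.015,0, 0,0,0,0,-0.015,0, 0,0,0,0,-0.015,0, 0,0,0,0,-0.015,0, 0,0,0,0,-0.015,0, 0,0,0,0,-0.015,0, 0,0,0,0,-0.015,0, 0,0,0,0,-0.015,0]'
python3 -m jog '[0,0,0,0,-0.015,0, 0,0,0,0,-0.02,0, 0,0,0,0,-0.02,0, 0,0,0,0,-0.02,0, 0,0,0,0,-0.02,0, 0,0,0,0,-0.02,0, 0,0,0,0,-0.02,0, 0,0,0,0,-0.02,0, 0,0,0,0,-0.02,0, 0,0,0,0,-0.015,0]'
python3 - <<'E'
from h import *
tx,b=tool(-.158,.45); plan(T([.571,.2535,.185],tx),10)
E
```

```text
t: 9.9
tcp_pos: [0.5691, 0.2532, 0.1763]
orientation: [0.232, 2.984, -0.021]
ft_force: [-0.1, 0.3, -5.4]
finger_gap: 0.0628
t: 11.15
tcp_pos: [0.5685, 0.2532, 0.1761]
orientation: [0.216, 2.783, -0.042]
ft_force: [-0.3, 0.2, -4.8]
finger_gap: 0.0627
t 11.15 gap 0.0627 pos [0.5685 0.2532 0.1761]
row x10: [-0.0006, 0.0001, -0.0007, -0.0002, -0.0099, 0.0003]
```

```bash
python3 -m jog '[0,0,0,0,-0.012,0, 0,0,0,0,-0.012,0, 0,0,0,0,-0.012,0, 0,0,0,0,-0.012,0, 0,0,0,0,-0.012,0, 0,0,0,0,-0.012,0, 0,0,0,0,-0.012,0, 0,0,0,0,-0.012,0, 0,0,0,0,-0.005,0, 0,0,0,0,0,0]'
python3 - <<'E'
from h import *
im,d=save("side","pics/s2.png",(120,60,300,195))
c=imaging.camera_info("wrist")
for r in imaging.pinpoint("ball1_center","side")[:4]: print(r)
tx,b=tool(.085,.45); plan(T([.38,.1,.24],tool(0,.45)[0]),10)
E
```

```text
t: 12.4
tcp_pos: [0.5682, 0.2532, 0.1759]
orientation: [0.208, 2.676, -0.052]
ft_force: [0.7, -0.4, -5.6]
finger_gap: 0.0628
t 12.5 gap 0.0628 pos [0.5682 0.2532 0.1759]
row x10: [0.0129, -0.0169, -0.0134, -0.0071, 0.0009, -0.0139]
```

View pics/s2.png

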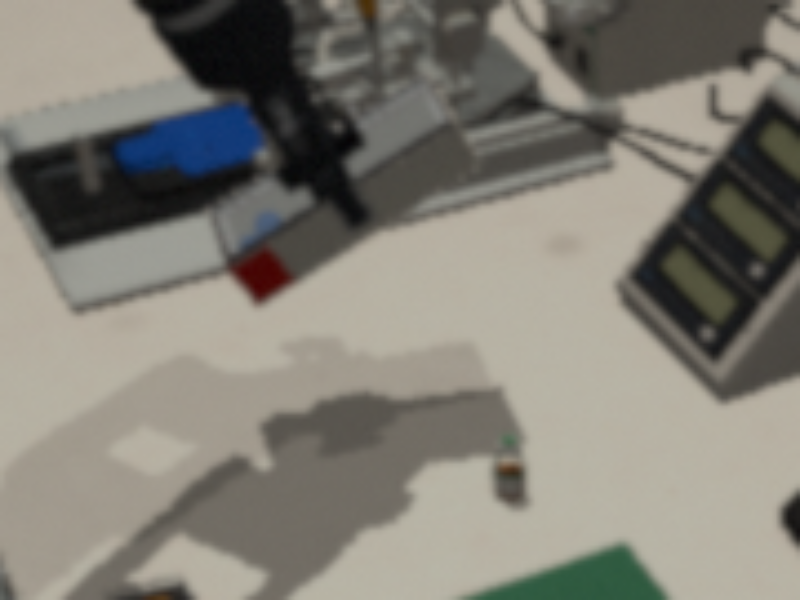

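The side picture shows the box tipped about 26°, with balls visible at the red end (262,225) and the lid seated. Next I refine the stand pose by model fitting and plan the transit.

```bash
cat > fit.py <<'E'
from h import *
from scipy.optimize import minimize
B=[(-91,-85,-42,42),(-88,-53,36,42),(-88,-53,-42,-36),(57,92,36,42),(57,92,-42,-36)]
D={}
for n in ['top','side']:
    im=np.load(f'/tmp/{n}i.npy').astype(np.float32); bl=np.clip((im[...,2]-im[...,0]-8)/40,0,1)
    u,v=proj(n,[.533,-.295,.06]).astype(int); bl=bl[v-60:v+60,u-60:u+60]; D[n]=(cv2.resize(bl,None,fx=4,fy=4,interpolation=cv2.INTER_LINEAR),u-60,v-60)
def cost(p,ns=('top','side')):
    x,y,yaw=p[0]/1000,p[1]/1000,p[2]/100; b=tool(yaw,.45)[1]; c=0
    for n in ns:
        bl,u0,v0=D[n]; m=np.zeros(bl.shape,np.uint8)
        for x0,x1,y0,y1 in B:
            q=np.array([[X,Y,Z] for X in(x0,x1) for Y in(y0,y1) for Z in(0,14)])/1000@b.T+[x,y,.06]
            uv=np.array([(proj(n,k)-[u0,v0]+.5)*4 for k in q]); cv2.fillConvexPoly(m,cv2.convexHull((uv*16).astype(np.int32)),255,shift=4)
        c+=((cv2.GaussianBlur(m/255.,(0,0),3)-bl)**2).mean()
    return c
for ns in [('top','side'),('top',),('side',)]:
    r=min((minimize(cost,[533+a,-295+e,8.5],args=(ns,),method='Nelder-Mead',options=dict(initial_simplex=np.array([[533+a,-295+e,8.5],[538+a,-295+e,8.5],[533+a,-290+e,8.5],[533+a,-295+e,12]]),maxiter=120)) for a in(-3,3) for e in(-3,3)),key=lambda r:r.fun); print(ns,r.x,r.fun)
plan(T([.50,0,.24],tool(-.04,.45)[0]),10)
E
python3 fit.py
```

```text
('top', 'side') [ 532.94503312 -293.81009709   11.46397549] 0.021886600423267982
('top',) [ 534.81474982 -293.54126229    9.01121916] 0.013111754271605887
('side',) [ 532.38540028 -293.91171719   10.53621769] 0.008394421646102879
t 12.5 gap 0.0628 pos [0.5682 0.2532 0.1759]
row x10: [0.0009, -0.0259, -0.0076, -0.0053, 0.0009, -0.0103]
```

```bash
python3 -m jog '[0.001,-0.01,-0.006,-0.005,0.001,-0.01, 0.001,-0.02,-0.008,-0.005,0.001,-0.01, 0.001,-0.028,-0.008,-0.005,0.001,-0.01, 0.001,-0.03,-0.008,-0.005,0.001,-0.01, 0.001,-0.03,-0.008,-0.005,0.001,-0.01, 0.001,-0.03,-0.008,-0.005,0.001,-0.01, 0.001,-0.03,-0.008,-0.005,0.001,-0.01, 0.001,-0.03,-0.008,-0.005,0.001,-0.01, 0.001,-0.03,-0.007,-0.005,0.001,-0.01, 0.001,-0.03,-0.007,-0.005,0.001,-0.01]'
python3 - <<'E'
from h import *
tx,b=tool(.095,.45)
S=np.array([.533,-.2938,.06]); plan(T(S+b@[.006,0,.018+.0075+.10],tx),10)
E
```

```text
t: 13.75
tcp_pos: [0.4948, -0.0193, 0.246]
orientation: [0.04, 2.69, -0.022]
ft_force: [0.2, 0.0, -4.7]
finger_gap: 0.0626
t 13.75 gap 0.0626 pos [ 0.4948 -0.0193  0.246 ]
row x10: [0.0047, -0.0279, 0.0057, -0.0063, 0.0001, -0.011]
```

```bash
python3 -m jog '[0.003,-0.028,0.002,-0.006,0,-0.011, 0.004,-0.028,0.004,-0.006,0,-0.011, 0.005,-0.028,0.005,-0.006,0,-0.011, 0.005,-0.028,0.005,-0.006,0,-0.011, 0.005,-0.028,0.005,-0.006,0,-0.011, 0.005,-0.028,0.005,-0.006,0,-0.011, 0.005,-0.028,0.005,-0.006,0,-0.011, 0.005,-0.028,0.005,-0.006,0,-0.011, 0.005,-0.025,0.005,-0.006,0,-0.011, 0.003,-0.012,0.003,-0.003,0,-0.005]'
python3 - <<'E'
from h import *
np.set_printoptions(precision=4,suppress=True)
tx,b=tool(.095,.45)
S=np.array([.533,-.2938,.06]); plan(T(S+b@[.006,0,.018+.0075+.10],tx),10)
# box in hand, in tool-predicted box frame
C,_=cur(); bb=np.c_[-C[:3,0],C[:3,1],-C[:3,2]]; mid=C[:3,3]+bb@[0,0,-.0075]
for n in ['side','top']:
    im,d=imaging.snapshot(n); np.save(f'/tmp/{n}b.npy',d); P=(cloud(n,d)-mid)@bb; hsv=cv2.cvtColor(im,cv2.COLOR_RGB2HSV)
    # lid top plane z about .022
    m=(d>0)&(abs(P[...,0])<.075)&(abs(P[...,0])>.045)&(abs(P[...,1])<.025)&(abs(P[...,2]-.022)<.012)
    A=np.c_[P[m][:,:2],np.ones(m.sum())]; c,*_=np.linalg.lstsq(A,P[m][:,2],rcond=None); print(n,m.sum(),'lid plane grad,z',c)
    m=(d>0)&(abs(P[...,0])<.12)&(abs(P[...,1])<.04)&(abs(P[...,2])<.028)&(abs(P[...,0])>.02)
    q=P[m]; print(cv2.minAreaRect((q[:,:2]*1000).astype(np.float32)), np.percentile(q[:,0],[1,99]))
    h,s,v=cv2.split(hsv); r=m&((h<8)|(h>172))&(s>120); print('red',r.sum(),P[r].min(0) if r.any() else '')
    save(n,f'pics/{n}3.png',(220,180,380,300))
E
```

```text
t: 15.0
tcp_pos: [0.4722, -0.2961, 0.1956]
orientation: [-0.134, 2.683, -0.004]
ft_force: [0.8, 0.4, -4.8]
finger_gap: 0.0632
t 15.0 gap 0.0632 pos [ 0.4722 -0.2961  0.1956]
row x10: [-0.0002, -0.0003, 0.0023, -0.0023, 0.0005, 0.001]
side 686 lid plane grad,z [-0.0021 -0.0037  0.0226]
((-3.1406707763671875, -1.2080650329589844), (170.67474365234375, 66.56086730957031), 0.20092320442199707) [-0.0872  0.0809]
red 133 [-0.0852 -0.0347 -0.0155]
top 344 lid plane grad,z [0.001  0.001  0.0207]
((-2.1235198974609375, 3.5671749114990234), (64.63724517822266, 173.60342407226562), 89.20303344726562) [-0.0861  0.0838]
red 5 [-0.075   0.0352  0.0038]
```

View pics/side3.png

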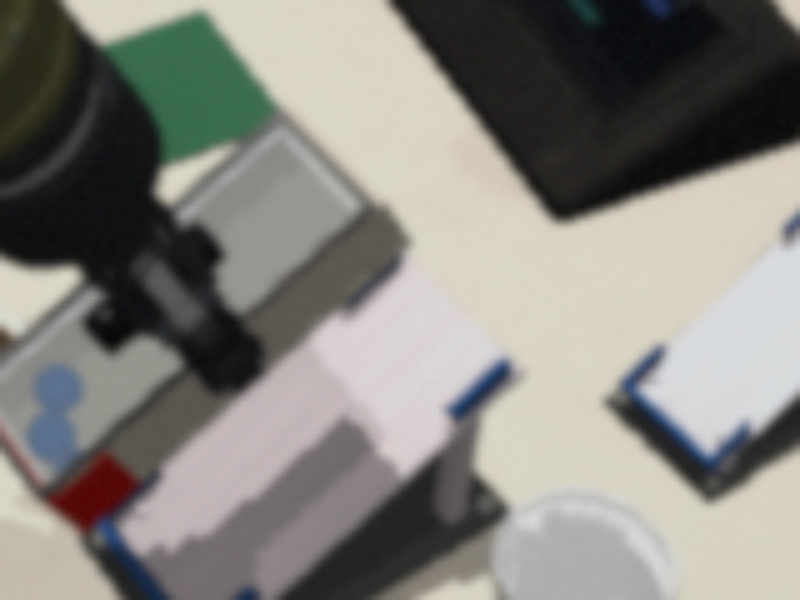

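The side picture shows the box tilted over the stand, with two balls visible at (55,385) and (50,435) by the red end. The lid is on, and the lid plane is flat in the tool frame. The box sits about 2.5 mm toward the red end of the TCP. I lower it to just above the guides.

```bash
python3 -m jog '[0,-0.001,0.008,-0.003,0.001,0.001, 0,-0.001,0.01,-0.003,0.001,0.001, 0,-0.001,0.01,-0.003,0.001,0.001, 0,0,0.01,-0.003,0.001,0.001, 0,0,0.01,-0.003,0.001,0.001, 0,0,0.01,-0.002,0,0.001, 0,0,0.01,-0.002,0,0.001, 0,0,0.01,-0.002,0,0.001, 0,0,0.008,-0.002,0,0.001, 0,0,0.005,0,0,0]'
cat > chk.py <<'E'
from h import *
import sys
np.set_printoptions(precision=4,suppress=True)
tx,b=tool(.095,.45)
S=np.array([.533,-.2938,.06]); G=T(S+b@[.006,0,.018+.0075],tx); plan(G,1)
C,_=cur(); print('tcp in seat',(C[:3,3]-S)@b)
E
python3 chk.py
```

```text
t: 16.45
tcp_pos: [0.5161, -0.2916, 0.1081]
orientation: [-0.134, 2.689, 0.035]
ft_force: [0.4, -0.1, -4.8]
finger_gap: 0.0629
t 16.45 gap 0.0629 pos [ 0.5161 -0.2916  0.1081]
row x1: [-0.0, -0.0039, 0.025, 0.0047, -0.0001, 0.0034]
tcp in seat [0.006  0.0038 0.0506]
```

```bash
python3 -m jog '[0,-0.002,0,0.002,0,0.002, 0,-0.002,0.002,0.002,0,0.001, 0,0,0.002,0,0,0, 0,0,0.001,0,0,0, 0,0,0,0,0,0, 0,0,0,0,0,0, 0,0,0,0,0,0, 0,0,0,0,0,0, 0,0,0,0,0,0, 0,0,0,0,0,0]'
python3 chk.py
python3 - <<'E'
from h import *
a=[]
for n,c in (("side",(200,180,360,300)),("top",(310,160,430,280))):
    im,d=save(n,f"pics/{n}4.png",c); x=cv2.imread(f"pics/{n}4.png"); a.append(cv2.resize(x,(int(x.shape[1]*420/x.shape[0]),420)))
x=np.hstack(a); cv2.imwrite("pics/both4.png",cv2.resize(x,None,fx=min(1,800/x.shape[1]),fy=min(1,800/x.shape[1])))
E
```

```text
t: 17.7
tcp_pos: [0.5192, -0.2962, 0.1043]
orientation: [-0.128, 2.688, 0.028]
ft_force: [0.8, 0.8, -5.2]
finger_gap: 0.063
t 17.7 gap 0.063 pos [ 0.5192 -0.2962  0.1043]
row x1: [0.0007, 0.0011, 0.0205, -0.0009, 0.0011, 0.0006]
tcp in seat [ 0.0067 -0.001   0.046 ]
```

View pics/both4.png

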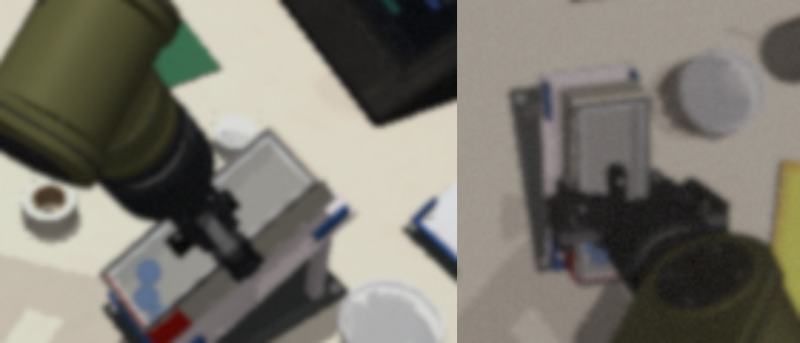

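Balls are at the red end and the box is over the stand in both views. Before lowering, I check its sideways offset against the guides numerically.

Run:
```python
from h import *
np.set_printoptions(precision=4,suppress=True)
C,_=cur(); bb=np.c_[-C[:3,0],C[:3,1],-C[:3,2]]; mid=C[:3,3]+bb@[0,0,-.0075]
for n in ['top','side']:
    im,d=imaging.snapshot(n); P=(cloud(n,d)-mid)@bb
    m=(d>0)&(P[...,0]>.045)&(P[...,0]<.078)&(abs(P[...,1])<.05)&(P[...,2]>.012)&(P[...,2]<.032); q=P[m]
    print(n,m.sum(),np.percentile(q[:,1],[0,2,50,98,100]),'xmax',(P[(d>0)&(abs(P[...,1])<.02)&(P[...,2]>.01)&(P[...,2]<.032)][:,0]).max())
    # pixel-line check: column profile across at x=.06, z=.018
    pr=np.array([proj(n,mid+bb@[.06,y,.02]) for y in np.arange(-.046,.047,.002)])
    g=cv2.remap(im.astype(np.float32),pr[:,0].astype(np.float32)[None],pr[:,1].astype(np.float32)[None],1)[0].mean(1); print(g.astype(int).tolist())
```

```text
top 355 [-0.0284 -0.0279  0.0031  0.0332  0.0344] xmax 0.08440191597660582
[103, 114, 125, 132, 131, 130, 127, 116, 105, 100, 105, 109, 105, 100, 96, 98, 102, 107, 109, 110, 109, 109, 109, 109, 110, 111, 110, 110, 112, 111, 109, 109, 110, 111, 112, 114, 112, 107, 99, 92, 87, 77, 70, 76, 90, 104, 119]
side 447 [-0.0339 -0.0329 -0.0046  0.0284  0.0304] xmax 0.08187051665415795
[85, 85, 85, 86, 85, 84, 82, 89, 111, 140, 153, 153, 150, 149, 150, 149, 149, 149, 149, 149, 149, 149, 149, 149, 149, 149, 148, 145, 141, 138, 137, 137, 136, 141, 148, 148, 134, 121, 136, 164, 186, 194, 196, 197, 200, 202, 205]
```

```bash
python3 -m jog '[0,0,0.002,0,0,0, 0,0,0.003,0,0,0, 0,0,0.003,0,0,0, 0,0,0.002,0,0,0, 0,0,0.002,0,0,0, 0,0,0.002,0,0,0, 0,0,0,0,0,0, 0,0,0,0,0,0, 0,0,0,0,0,0, 0,0,0,0,0,0]'
python3 chk.py; python3 -c "
from h import *
print(cur()[1]['ft_force'],cur()[1]['moment'])"
```

```text
t: 19.15
tcp_pos: [0.5257, -0.2956, 0.0907]
orientation: [-0.128, 2.688, 0.028]
ft_force: [0.3, -0.6, -4.9]
finger_gap: 0.063
t 19.15 gap 0.063 pos [ 0.5257 -0.2956  0.0907]
row x1: [0.0007, 0.0011, 0.0053, -0.0007, 0.001, 0.0005]
tcp in seat [ 0.0067 -0.0011  0.0308]
[ 0.299992   -0.59611183 -4.93935568] [-0.0656772   0.50308045  0.00173311]
```

```bash
python3 -m jog '[0,0,0.001,0,0,0, 0,0,0.001,0,0,0, 0,0,0.001,0,0,0, 0,0,0.001,0,0,0, 0,0,0,0,0,0, 0,0,0,0,0,0, 0,0,0,0,0,0, 0,0,0,0,0,0, 0,0,0,0,0,0, 0,0,0,0,0,0]'
python3 chk.py
```

```text
t: 20.4
tcp_pos: [0.5275, -0.2955, 0.0879]
orientation: [-0.129, 2.688, 0.029]
ft_force: [-3.2, 0.9, -2.1]
finger_gap: 0.0626
t 20.4 gap 0.0626 pos [ 0.5275 -0.2955  0.0879]
row x1: [0.001, 0.0012, 0.0021, -0.0002, 0.0007, 0.0013]
tcp in seat [ 0.007  -0.0012  0.0276]
```

```bash
python3 -m jog '[0,0,0.001,0,0,0, 0,0,0.001,0,0,0, 0,0,0,0,0,0, 0,0,0,0,0,0, 0,0,0,0,0,0, 0,0,0,0,0,0, 0,0,0,0,0,0, 0,0,0,0,0,0, 0,0,0,0,0,0, 0,0,0,0,0,0]'
python3 chk.py
```

```text
t: 21.65
tcp_pos: [0.5279, -0.2955, 0.0875]
orientation: [-0.131, 2.69, 0.031]
ft_force: [-3.8, 0.7, -0.5]
finger_gap: 0.0625
t 21.65 gap 0.0625 pos [ 0.5279 -0.2955  0.0875]
row x1: [0.0012, 0.0012, 0.0015, 0.0017, -0.0009, 0.0023]
tcp in seat [ 0.0072 -0.0012  0.027 ]
```

Firm contact with the bed. I release gently.

```bash
python3 -m jog '[0,0,0,0,0,0, 0,0,0,0,0,0, 0,0,0,0,0,0, 0,0,0,0,0,0, 0,0,0,0,0,0, 0,0,0,0,0,0, 0,0,0,0,0,0, 0,0,0,0,0,0, 0,0,0,0,0,0, 0,0,0,0,0,0]' 0
python3 -m jog '[0,0,-0.003,0,0,0, 0,0,-0.005,0,0,0, 0,0,-0.01,0,0,0, 0,0,-0.015,0,0,0, 0,0,-0.015,0,0,0, 0,0,-0.015,0,0,0, 0,0,-0.015,0,0,0, 0,0,-0.015,0,0,0, 0,0,-0.015,0,0,0, 0,0,-0.01,0,0,0]'
python3 - <<'E'
from h import *
np.set_printoptions(precision=4,suppress=True)
b=tool(.095,.45)[1]; S=np.array([.533,-.2942,.06])
for n in ['top','side']:
    im,d=save(n,f'pics/{n}5.png',(200,180,360,300) if n=='side' else (310,160,430,280)); P=(cloud(n,d)-S)@b
    near=(d>0)&(abs(P[...,0])<.1)&(abs(P[...,1])<.05)
    for lo,hi in [(.030,.046),(.048,.070)]:
        q=P[near&(P[...,2]>lo)&(P[...,2]<hi)]
        if len(q): print(n,len(q),cv2.minAreaRect((q[:,:2]*1000).astype(np.float32)),np.median(q,0))
    m=near&(P[...,2]>.034)&(P[...,2]<.046); A=np.c_[P[m][:,:2],np.ones(m.sum())]; print(np.linalg.lstsq(A,P[m][:,2],rcond=None)[0])
print(cur()[0])
E
```

```text
t: 22.9
tcp_pos: [0.531, -0.2978, 0.0908]
orientation: [-0.129, 2.682, 0.022]
ft_force: [0.4, -0.3, 0.2]
finger_gap: 0.0856
t: 24.15
tcp_pos: [0.4756, -0.3027, 0.2054]
orientation: [-0.129, 2.68, 0.019]
ft_force: [-0.1, 0.1, 0.3]
finger_gap: 0.0855
top 1364 ((4.31707763671875, 1.5628280639648438), (65.66064453125, 172.32791137695312), 89.9386978149414) [0.0266 0.0064 0.04  ]
top 161 ((3.154172897338867, 1.4469475746154785), (13.979372024536133, 58.46760177612305), 88.94145202636719) [0.0042 0.0026 0.0576]
[-0.0169 -0.0106  0.0402]
side 1983 ((2.6992874145507812, -2.3629417419433594), (172.06329345703125, 65.6823959350586), 0.179977685213089) [-0.0019 -0.0105  0.0417]
side 197 ((1.6736373901367188, -3.295444965362549), (59.23426055908203, 14.53378677368164), 1.1176257133483887) [-0.0015 -0.0068  0.0586]
[-0.0162  0.0211  0.0417]
[[-0.8921 -0.0941  0.442   0.476 ]
 [-0.0884  0.9955  0.0336 -0.3031]
 [-0.4432 -0.0091 -0.8964  0.2059]
 [ 0.      0.      0.      1.    ]]
```

View pics/side5.png

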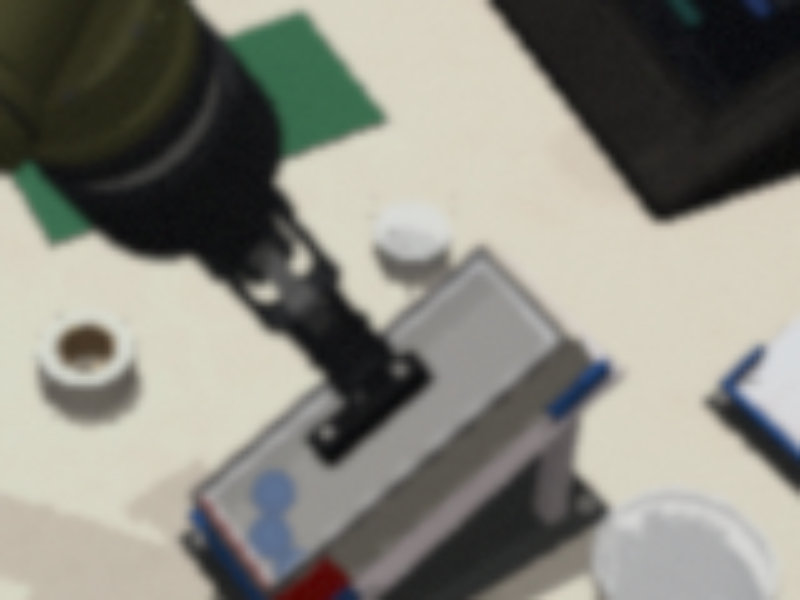

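The side picture shows the box lying in the stand between the guides, lid on, with the balls at the red end (272,490). Measured box x is about +3.5 mm, y about 0, and the lid plane is at its nominal height. Next is the lid grip.

```bash
cat > lid.py <<'E'
from h import *
import sys
tx,b=tool(.095,.45); S=np.array([.533,-.2942,.06])
plan(T(S+b@[.0024,-.0009,.062+float(sys.argv[1])],tx),int(sys.argv[2]))
C,_=cur(); print('tcp in seat',((C[:3,3]-S)@b).round(4))
E
python3 lid.py .045 5
```

```text
t 24.25 gap 0.0852 pos [ 0.476  -0.3031  0.2059]
row x5: [0.0019, 0.0006, 0.0099, -0.0017, 0.0018, 0.0007]
tcp in seat [ 0.0116 -0.0035  0.1564]
```

```bash
python3 -m jog '[0.002,0.001,0.01,-0.002,0.002,0.001, 0.002,0.001,0.01,-0.002,0.002,0.001, 0.002,0,0.01,-0.002,0.002,0.001, 0.002,0,0.01,-0.001,0.002,0, 0.002,0,0.01,0,0.001,0, 0,0,0,0,0,0, 0,0,0,0,0,0, 0,0,0,0,0,0, 0,0,0,0,0,0, 0,0,0,0,0,0]' 0
python3 lid.py 0 5
```

```text
t: 25.5
tcp_pos: [0.4891, -0.2987, 0.1502]
orientation: [-0.128, 2.693, 0.033]
ft_force: [0.3, -0.2, -0.2]
finger_gap: 0.0855
t 25.5 gap 0.0855 pos [ 0.4891 -0.2987  0.1502]
row x5: [-0.0006, -0.0001, 0.0077, 0.0005, -0.0007, -0.0002]
tcp in seat [-0.0005 -0.0003  0.1004]
```

```bash
python3 -m jog '[-0.001,0,0.006,0,0,0, -0.001,0,0.007,0,0,0, -0.001,0,0.007,0,0,0, 0,0,0.007,0,0,0, 0,0,0.004,0,0,0, 0,0,0.002,0,0,0, 0,0,0,0,0,0, 0,0,0,0,0,0, 0,0,0,0,0,0, 0,0,0,0,0,0]' 0
python3 lid.py 0 1
```

```text
t: 26.75
tcp_pos: [0.5072, -0.2969, 0.1198]
orientation: [-0.128, 2.692, 0.033]
ft_force: [-0.2, 0.5, -0.3]
finger_gap: 0.0852
t 26.75 gap 0.0852 pos [ 0.5072 -0.2969  0.1198]
row x1: [0.0002, -0.0006, 0.0031, 0.0025, -0.0034, -0.0009]
tcp in seat [ 0.0027 -0.0003  0.0651]
```

```bash
python3 -m jog '[0,0,0.001,0.001,-0.001,0, 0,0,0.001,0.001,-0.001,0, 0,0,0,0,0,0, 0,0,0,0,0,0, 0,0,0,0,0,0, 0,0,0,0,0,0, 0,0,0,0,0,0, 0,0,0,0,0,0, 0,0,0,0,0,0, 0,0,0,0,0,0]' 180
python3 -m jog '[0,0,0,0,0,0, 0,0,0,0,0,0, 0,0,0,0,0,0, 0,0,0,0,0,0, 0,0,0,0,0,0, 0,0,0,0,0,0, 0,0,0,0,0,0, 0,0,0,0,0,0, 0,0,0,0,0,0, 0,0,0,0,0,0]' 255
python3 lid.py 0 1
```

```text
t: 28.0
tcp_pos: [0.5081, -0.2969, 0.1181]
orientation: [-0.127, 2.69, 0.03]
ft_force: [-0.2, -0.2, 0.4]
finger_gap: 0.0254
t: 29.25
tcp_pos: [0.5081, -0.2971, 0.1183]
orientation: [-0.128, 2.69, 0.029]
ft_force: [-0.2, 0.3, 0.4]
finger_gap: 0.0121
t 29.25 gap 0.0121 pos [ 0.5081 -0.2971  0.1183]
row x1: [0.0004, -0.0004, 0.0014, -0.0002, -0.0013, -0.0002]
tcp in seat [ 0.0028 -0.0005  0.0634]
```

```bash
python3 -m jog '[0,0,-0.002,0,0,0, 0,0,-0.003,0,0,0, 0,0,-0.004,0,0,0, 0,0,-0.006,0,0,0, 0,0,-0.008,0,0,0, 0,0,-0.01,0,0,0, 0,0,-0.015,0,0,0, 0,0,-0.015,0,0,0, 0,0,-0.015,0,0,0, 0,0,-0.01,0,0,0]'
python3 - <<'E'
from h import *
im,d=save('side','pics/side6.png',(170,130,350,265))
plan(T([.53,-.15,.24],tool(.05,.2)[0]),10)
E
```

```text
t: 30.5
tcp_pos: [0.4671, -0.3007, 0.203]
orientation: [-0.127, 2.691, 0.029]
ft_force: [-0.5, 0.8, -1.4]
finger_gap: 0.0124
t 30.55 gap 0.0123 pos [ 0.4673 -0.3012  0.2043]
row x10: [-0.0082, 0.0146, -0.0009, 0.0013, 0.0249, 0.0043]
```

View pics/side6.png

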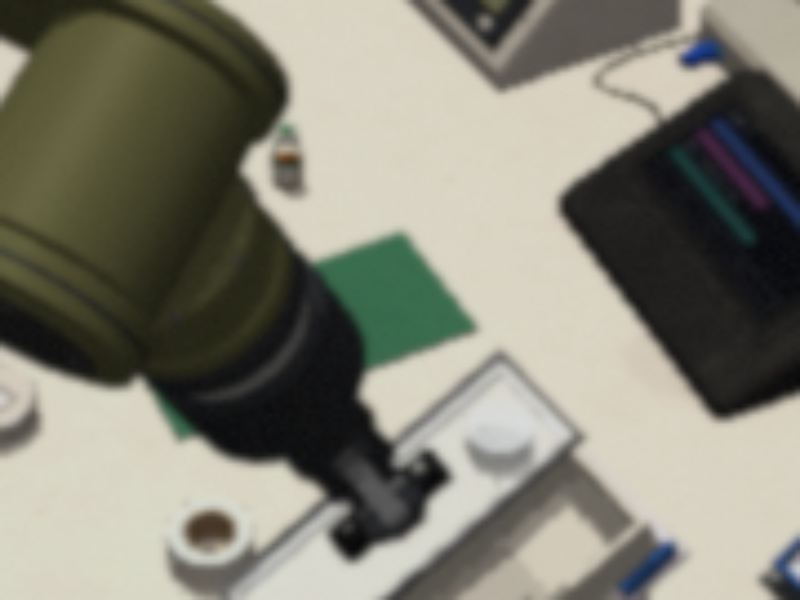

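The lid is clear and parallel above the box, which stays in the stand. I carry the lid over and level it.

```bash
python3 -m jog '[-0.008,0.008,-0.004,0.001,0.02,0.004, -0.008,0.014,-0.003,0.001,0.025,0.004, -0.008,0.015,-0.001,0.001,0.025,0.004, -0.008,0.015,-0.001,0.001,0.025,0.004, -0.008,0.015,-0.001,0.001,0.025,0.004, -0.008,0.015,-0.001,0.001,0.025,0.004, -0.008,0.015,-0.001,0.001,0.025,0.004, -0.008,0.015,-0.001,0.001,0.025,0.004, -0.008,0.015,-0.001,0.001,0.025,0.004, -0.008,0.015,-0.001,0.001,0.025,0.004]'
python3 - <<'E'
from h import *
plan(T([.561,-.014,.16],tool(0,0)[0]),10)
E
```

```text
t: 31.8
tcp_pos: [0.5261, -0.1505, 0.245]
orientation: [-0.069, 2.947, 0.014]
ft_force: [0.6, -0.1, -1.6]
finger_gap: 0.0119
t 31.8 gap 0.0119 pos [ 0.5261 -0.1505  0.245 ]
row x10: [-0.0029, 0.0135, 0.0089, 0.0009, 0.0194, 0.0047]
```

```bash
python3 -m jog '[-0.003,0.013,0.006,0.001,0.019,0.005, -0.003,0.013,0.008,0.001,0.019,0.005, -0.003,0.013,0.008,0.001,0.019,0.005, -0.003,0.013,0.008,0.001,0.019,0.005, -0.003,0.013,0.008,0.001,0.019,0.005, -0.003,0.013,0.008,0.001,0.019,0.005, -0.003,0.013,0.008,0.001,0.019,0.005, -0.003,0.013,0.008,0.001,0.019,0.005, -0.003,0.012,0.008,0.001,0.019,0.005, -0.003,0.01,0.006,0.001,0.015,0.004]'
python3 - <<'E'
from h import *
plan(T([.561,-.014,.06],tool(0,0)[0]),10)
E
```

```text
t: 33.05
tcp_pos: [0.5622, -0.017, 0.1701]
orientation: [-0.008, -3.141, -0.002]
ft_force: [-0.4, -0.1, -1.8]
finger_gap: 0.0123
t 33.05 gap 0.0123 pos [ 0.5622 -0.017   0.1701]
row x10: [0.0001, 0.0003, 0.011, 0.0001, -0.0001, -0.0005]
```

```bash
python3 -m jog '[0,0.001,0.008,0,0,-0.001, 0,0.001,0.011,0,0,-0.001, 0,0,0.012,0,0,-0.001, 0,0,0.012,0,0,0, 0,0,0.012,0,0,0, 0,0,0.012,0,0,0, 0,0,0.012,0,0,0, 0,0,0.011,0,0,0, 0,0,0.006,0,0,0, 0,0,0.003,0,0,0]'
python3 - <<'E'
from h import *
np.set_printoptions(precision=4,suppress=True)
C,s=cur(); print(C[:3])
im,d=imaging.snapshot('side'); P=cloud('side',d)
for sx in(-1,1):
    m=(d>0)&(abs(P[...,0]-C[0,3]-sx*.055)<.02)&(abs(P[...,1]-C[1,3])<.025)&(P[...,2]>.015)&(P[...,2]<.08); print(sx,m.sum(),np.median(P[m],0))
E
```

```text
t: 34.3
tcp_pos: [0.5616, -0.0151, 0.0632]
orientation: [-0.003, -3.139, -0.002]
ft_force: [0.1, 0.6, -1.2]
finger_gap: 0.0119
[[-1.      0.002  -0.0025  0.5616]
 [ 0.002   1.      0.0011 -0.0151]
 [ 0.0025  0.0011 -1.      0.0632]]
-1 206 [ 0.5068 -0.0161  0.0419]
1 169 [ 0.6177 -0.018   0.0398]
```

```bash
python3 -m jog '[0,0,0.004,0,0,0, 0,0,0.005,0,0,0, 0,0,0.005,0,0,0, 0,0,0.004,0,0,0, 0,0,0.003,0,0,0, 0,0,0.002,0,0,0, 0,0,0.001,0,0,0, 0,0,0,0,0,0, 0,0,0,0,0,0, 0,0,0,0,0,0]'
```

```text
t: 35.6
tcp_pos: [0.5624, -0.0151, 0.0386]
orientation: [-0.003, -3.141, -0.001]
ft_force: [-0.3, -0.2, -1.2]
finger_gap: 0.0122
```

```bash
python3 -m jog '[0,0,0.001,0,0,0, 0,0,0.001,0,0,0, 0,0,0.001,0,0,0, 0,0,0.001,0,0,0, 0,0,0,0,0,0, 0,0,0,0,0,0, 0,0,0,0,0,0, 0,0,0,0,0,0, 0,0,0,0,0,0, 0,0,0,0,0,0]'
```

```text
t: 36.85
tcp_pos: [0.5627, -0.0151, 0.0351]
orientation: [0.003, 3.141, 0.001]
ft_force: [-0.5, -0.7, 0.7]
finger_gap: 0.0124
```

Contact with the mat. I release and retract.

```bash
python3 -m jog '[0,0,0,0,0,0, 0,0,0,0,0,0, 0,0,0,0,0,0, 0,0,0,0,0,0, 0,0,0,0,0,0, 0,0,0,0,0,0, 0,0,0,0,0,0, 0,0,0,0,0,0, 0,0,0,0,0,0, 0,0,0,0,0,0]' 0
python3 -m jog '[0,0,-0.005,0,0,0, 0,0,-0.01,0,0,0, 0,0,-0.02,0,0,0, 0,0,-0.02,0,0,0, 0,0,-0.02,0,0,0, 0,0,-0.02,0,0,0, 0.01,0,-0.02,0,0,0, 0.02,0,-0.02,0,0,0, 0.02,0,-0.02,0,0,0, 0.01,0,-0.01,0,0,0]' 0
python3 -m jog '[0.02,0,-0.005,0,0,0, 0.02,0,-0.005,0,0,0, 0.02,0,0,0,0,0, 0.02,0,0,0,0,0, 0.01,0,0,0,0,0, 0,0,0,0,0,0, 0,0,0,0,0,0, 0,0,0,0,0,0, 0,0,0,0,0,0, 0,0,0,0,0,0]' 0
python3 - <<'E'
from h import *
np.set_printoptions(precision=4,suppress=True)
b=tool(.095,.45)[1]; S=np.array([.533,-.2942,.06])
for n in ['top','side']:
    im,d=save(n,f'pics/{n}7.png',(200,130,430,300) if n=='top' else (170,130,350,300)); W=cloud(n,d); P=(W-S)@b
    m=(d>0)&(abs(W[...,0]-.56)<.11)&(abs(W[...,1]+.015)<.06)
    for lo in(.008,.0185): q=W[m&(W[...,2]>lo)&(W[...,2]<.045)]; print(n,'lid',lo,cv2.minAreaRect((q[:,:2]*1000).astype(np.float32)),np.median(q,0))
    q=W[m&(W[...,2]>.007)&(W[...,2]<.0165)]; print('tilt',np.linalg.lstsq(np.c_[q[:,:2],np.ones(len(q))],q[:,2],rcond=None)[0][:2])
    q=P[(d>0)&(abs(P[...,0])<.1)&(abs(P[...,1])<.05)&(P[...,2]>.02)&(P[...,2]<.046)]; print('box',cv2.minAreaRect((q[:,:2]*1000).astype(np.float32)),np.percentile(q[:,2],95))
    for r in imaging.pinpoint('ball1_center',n)[:4]:
        u,v=r["location"]; print('ball',round(r['conf'],2),P[int(v),int(u)])
E
```

```text
t: 38.1
tcp_pos: [0.5631, -0.0152, 0.0352]
orientation: [0.003, 3.14, 0.001]
ft_force: [-0.3, 0.1, 0.3]
finger_gap: 0.0855
t: 39.35
tcp_pos: [0.5024, -0.0153, 0.2118]
orientation: [0.003, 3.135, -0.0]
ft_force: [-0.4, -0.2, -0.7]
finger_gap: 0.0857
t: 40.6
tcp_pos: [0.4114, -0.0153, 0.2239]
orientation: [0.003, 3.13, -0.001]
ft_force: [-0.1, -0.3, -1.1]
finger_gap: 0.0854
top lid 0.008 ((562.4664306640625, -16.15363311767578), (168.51341247558594, 70.1068115234375), 1.5309107303619385) [ 0.5608 -0.0131  0.0118]
top lid 0.0185 ((558.4788208007812, -12.930788040161133), (66.08953094482422, 19.680177688598633), 8.096394538879395) [ 0.5613 -0.0124  0.0288]
tilt [0.0006 0.0048]
box ((4.037559509277344, 1.6461429595947266), (65.50758361816406, 172.437255859375), 89.55184173583984) 0.03860092918777351
ball 0.6 [-0.0521  0.017   0.021 ]
side lid 0.008 ((560.359619140625, -12.311138153076172), (74.5167236328125, 169.45887756347656), 89.3584213256836) [ 0.5547 -0.0215  0.0122]
side lid 0.0185 ((560.0922241210938, -18.051532745361328), (15.735604286193848, 59.480438232421875), 89.81512451171875) [ 0.5584 -0.0202  0.0278]
tilt [ 0.0001 -0.0023]
box ((2.7738189697265625, -1.6711845397949219), (172.02110290527344, 67.67546844482422), 0.3029547333717346) 0.04013844363267841
ball 0.4 [-0.0506  0.011   0.0222]
```

View pics/top7.png

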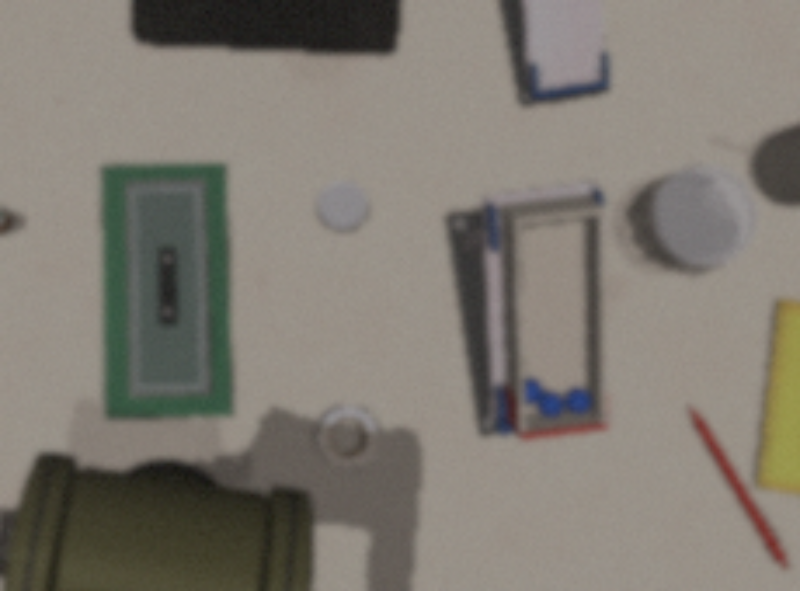

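The top picture shows the lid flat, grip up, in the middle of the mat (168,288). The open box is in the stand with three blue balls at the red end (530–580, 395), and the bystanders are in place. I hand in.

```bash
python3 -c "
from cell import robot; print(robot.close_job())"
```

```text
the job is handed in; nothing more can be done
None
```

I carried out the whole task and handed it in at about 41 s on the robot's clock; the hand-in gives no verdict. I gripped the box by its sides and tipped it about 26° away from the stand until the balls had rolled to the red end. I then laid it in the stand, let go, and put the lid on the mat.

My last checks, from the top and side cameras:
- **Box:** it lies in the stand about 3 mm up-slope from the lip. Sideways it is within about 2 mm of centre, and its top is at the expected height.
- **Balls:** the last top picture shows all three at the red end. Only one was measured, about 50 mm from the box's middle.
- **Lid:** it is flat (tilt below 0.005 rad) with the grip up, within about 6 mm of the mat's middle.
- **Beaker, tape roll and vial:** they look unmoved in the pictures; I did not measure them.
- **Gripper:** it is open and clear of everything.

**Disagreement:** the two cameras differed by 3–8 mm sideways on the box and the lid, so I used averages. That is well inside the lid's tolerance and leaves some margin for the box.

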